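# Gauge a test probe and hold it in the guide bore over a circuit board

## Robot

A 6-joint arm with a two-finger parallel gripper is mounted at the origin on the work surface. World frame = base frame: x ahead of the robot, y to its left, z up, the work surface at z = 0. Lengths are in m, angles in rad, forces in N, time in s.
With the tool pointing down it reaches from about 0.25 to 0.725 m from the base axis. Payload 4 kg.
Tool frame: the origin (TCP) lies at the very end of the fingers, on their centre line; the grasp point (between the pads) lies 19 mm behind it; z points along the fingers, y is the line along which they close (so a half turn about z gives the same grasp; the last joint's range is limited). The gripper opens to 85 mm and grips with 20 to 120 N. Pads are 22 mm wide; open, the fingers measure 114 mm over their backs; the gripper's body (76 mm by 85 mm) begins 54 mm behind the grasp point. The pads swing forward as they close: fully open they stand 13 mm farther back than shut.
Start: joints at [1.128, 0.241, 0.005, 1.335, 0, 1.571], TCP at [0.214, 0.452, 0.231] pointing down, gripper open.
Joint ranges: [-2.72, 2.72], [-1.05, 1.87], [-1.09, 1.28], [-1.99, 2.15], [-1.42, 1.44], [-3.14, 3.14]. Speed limits (rad/s): [2.79, 2.79, 3.14, 3.14, 3.14, 3.14].

## Interface

Orientations are given as a unit quaternion [x, y, z, w].
In Python, from workcell import telemetry, vision, workorder gives the robot as it stands.
- The arm moves only by the shell command python3 -m inch 'ROWS'. ROWS is JSON, a list of rows, each a list of 3 entries, a list of its own where there are three numbers: the turn, a rotation vector about the tool's x, y, z scaled (see below), then the shift along the tool's x, y, z scaled (see below), then the closure, from -1 (fully open) to 1 (shut). A call has 1 to 10 rows; each row shifts and turns the commanded pose from where the row before left it, along the tool's axes as they then stand; what a row does not reach is not made up. The controller multiplies each number of a shift by 0.3 m and each number of a turn by 360 degrees. A row lasts 1/12 s, in which the tool goes at most 41.7 mm and 7.16 degrees, less where a joint would pass 70% of its speed; a pose out of reach is approached as far as the arm can. A call with a number of a shift or a turn outside -1 to 1 is refused whole. A call with a gripper value outside its range is refused whole. The fingers move at their own pace and stop on an object; the grip force is fixed at half the most. Time passes only in rows, so rows that do not move let the fingers close. It gives the time, the measured TCP pose, the force, the opening and the grip force at its end, in the units of the state.
- telemetry.get_obs(): the state, without advancing time (a new reading comes with each control period).
- vision.camera(name): name is "side" or "top" or "wrist"; returns a dict with "img" (480x640x3 uint8, red, green, blue), "fov_y" (degrees; the focal length in pixels is half the picture's height over the tangent of half this angle, whatever the lens; pixels are square), "cx", "cy" (the principal point, pixels), "pose" (4x4, takes a point from camera to world coordinates). Camera axes: x right, y up, looking along -z (the intrinsics and any distortion apply to the point x, -y, -z); pixel columns grow to the right and rows downward; lengths in m; the calibration is good to about 2 mm. A picture is of the moment at which its call begins. There is no depth.
- workorder.job_done(): hands the job in; it is judged then, once.
The state is a dict: "clock": time; "joint_pos": joint angles; "joint_vel": joint speeds; "tau": joint torques, N m; "eef_pos": TCP position; "tool_rot": TCP orientation; "ft_force": force on the tool from outside, world axes, zero at the start; "ft_torque": the same for the moment, N m; "grip_width": finger opening in m; "grasp_force": force on a finger pad.
Only numpy, scipy, OpenCV 4.12 (cv2) and the standard library are available. Lean on these libraries where they do the work, as an engineer would, in place of code of your own. Each camera call takes 0.05 s, during which the arm holds its last target. There are 200 camera calls.

## Task

From the rack take the test probe with the slimmer stem and try it in the steel gauge block: slide the stem at least half its length down the gauge's hole. Then lift it out and lower it upright through the round hole in the test fixture's guide plate, never letting this probe touch any part of the fixture, and finish still holding it there still and centred in the hole, its tip about midway between the guide plate and the circuit board. The other probe must end standing in the rack, and nothing else on the bench is to be disturbed.

Things in the scene. Friction and masses are not known exactly. Their poses are not given: they have to be found in the camera images.
- slim_probe: probe hung in the rack: grey square grip 32 x 32 x 60 mm with a 16 mm wide, 10 mm tall connector on top; below it a round steel stem, diameter 12 mm, length 80 mm, its last 8 mm tapering to 6 mm. Origin: centre of the grip's underside, at the stem's root; x, y square to the grip's faces, z up. 0.1 to 0.22 kg. The slim one, to be used; in either rack hole
- slim_probe_tip (a point): the blunt lower end of the slim probe's stem, 80 mm below the probe's origin
- stout_probe: probe hung in the rack: grey square grip 32 x 32 x 60 mm with a 16 mm wide, 10 mm tall connector on top; below it a round steel stem, diameter 20 mm, length 80 mm, its last 8 mm tapering to 6 mm. Origin: centre of the grip's underside, at the stem's root; x, y square to the grip's faces, z up. 0.1 to 0.22 kg. The stout one, too thick for the gauge; in the other hole
- rack: fixed aluminium bridge, 70 mm (x) by 200 mm (y), top 95 mm above the bench, top plate 10 mm thick on two end walls, open to the front and back so the stems show; two through holes of 26 mm diameter at y = +45 and -45 mm. Origin: centre of its underside, z up
- gauge: fixed steel gauge block 60 x 60 mm on an 80 x 80 mm foot, top 53 mm above the bench, with one vertical hole of 17 mm diameter, 45 mm deep. Origin: centre of its underside
- gauge_mouth (a point): centre of the gauge hole's mouth, at the top face of the block (z = 53 mm)
- fixture: fixed: grey base 150 (x) by 160 mm (y); on it a green circuit board, top 25 mm above the bench (chips up to 8 mm more, none within 20 mm of the hole's axis); over it on two posts an aluminium guide plate 70 (x) by 160 mm (y), 12 mm thick, top at 95 mm, with one vertical 24 mm hole in its middle; screw heads at its ends 4 mm taller. Origin: centre of underside
- guide_mouth (a point): centre of the guide hole's mouth, at the plate's top face (z = 95 mm)
- screwdriver: screwdriver 170 mm long lying flat along its x (bystander); origin about the middle of its underside
- pliers: small pliers about 140 mm long, 12 mm thick, lying flat (bystander); origin about the middle of its underside
- flux: closed bottle, 40 mm across, 90 mm tall (bystander); origin about the middle of its underside
- jar: small open plastic cup, 64 mm across, 50 mm tall (bystander); origin about the middle of its underside
- heatsink: finned aluminium heat sink 50 x 50 x 26 mm (bystander); origin about the middle of its underside
- tape: roll of tape, 70 mm across, 18 mm tall (bystander); origin about the middle of its underside
- adapter: white plug adapter 70 x 45 x 28 mm (bystander); origin about the middle of its underside
Not all that is in view belongs to the job. Leave any green look-alike of the stout_probe alone.

How it is judged:
By the outcome, as a careful person would: the job done as asked, in the order asked, and still so for the second after the job is handed in, while the arm keeps its last pose, push and grip.
It also fails if it takes over 59 s, if anything falls off the work surface, if the arm or the gripper's body presses on something with over 40 N, if the wrist force passes 120 N, or if a joint passes its speed limit or range.

## Working session

There is one attempt and no reset: what is moved stays moved. The work goes in short steps, Python scripts to look and compute and a shell command to move; the robot and the scene stay as the last step left them, time stands still between calls to the robot, and variables do not carry over. Pictures are saved under pics/ and viewed, at most 10 in all, crops included, and the job is handed in when it is done.

```bash
ls; mkdir -p pics; python3 - <<'E'
from workcell import telemetry, vision
import cv2,numpy as np
np.set_printoptions(precision=4,suppress=True)
o=telemetry.get_obs();print({k:np.round(v,4).tolist() for k,v in o.items()})
for n in ["top","side"]:
    c=vision.camera(n);cv2.imwrite(f"pics/{n}0.png",c["img"][:,:,::-1]);print(n,{k:v for k,v in c.items() if k!="img"})
E
```

```text
pics
{'clock': 0.0, 'joint_pos': [1.128, 0.2414, 0.0037, 1.3352, -0.0, 1.5708], 'joint_vel': [0.0008, 0.0009, 0.0017, 0.0, 0.0015, 0.0005], 'tau': [0.0002, -37.2317, 25.2408, 0.0169, 0.0002, 0.0], 'eef_pos': [0.214, 0.4512, 0.2304], 'tool_rot': [0.2196, 0.9756, -0.001, -0.0002], 'ft_force': [-0.8702, 0.1645, -0.676], 'ft_torque': [0.0324, 0.0026, -0.0348], 'grasp_force': 0.0, 'grip_width': 0.0853}
top {'fov_y': 50.78016616974962, 'cx': 326.0319396463296, 'cy': 239.59453083556065, 'pose': array([[ 0.0064,  0.9976, -0.0691,  0.5242],
       [-1.    ,  0.0069,  0.0067, -0.0187],
       [ 0.0071,  0.069 ,  0.9976,  1.1893],
       [ 0.    ,  0.    ,  0.    ,  1.    ]])}
side {'fov_y': 46.85818764989979, 'cx': 315.7125362735795, 'cy': 244.4316575907342, 'pose': array([[ 0.9087,  0.2027, -0.3651,  0.1744],
       [-0.4174,  0.4681, -0.7789, -0.877 ],
       [ 0.013 ,  0.8601,  0.5099,  0.6375],
       [ 0.    ,  0.    ,  0.    ,  1.    ]])}
```

View pics/top0.png

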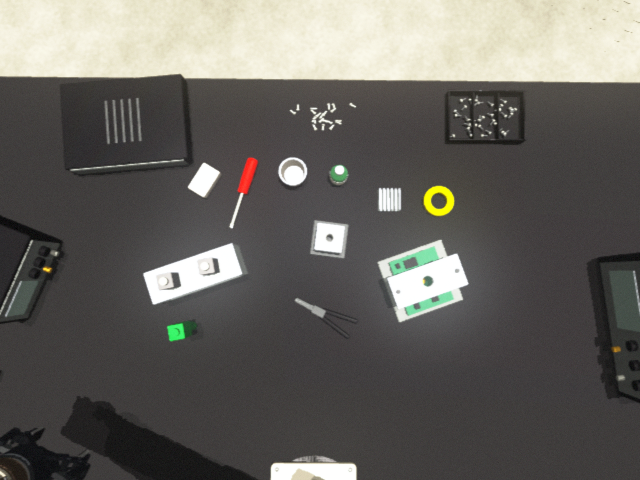

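View pics/side0.png

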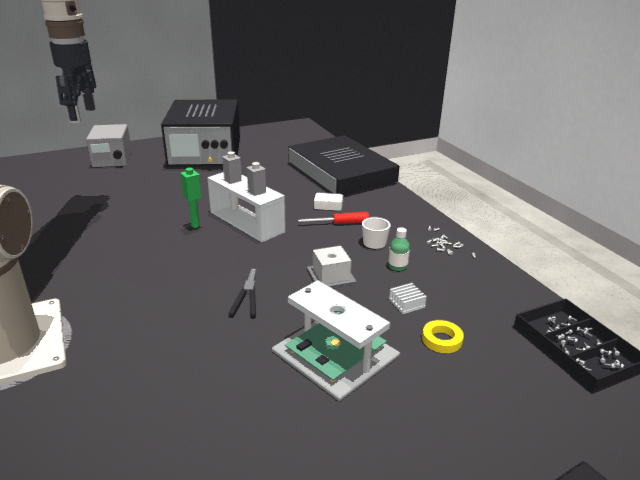

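The top view shows the rack at about (195,273) with grips at (167,281) and (207,265). The gauge is at (329,238), the fixture at (427,281) and the green decoy at (180,331). The side view shows the rack at (245,205), with the stems visible under its plate.

```bash
cat > h.py <<'E'
import numpy as np, cv2
from workcell import telemetry, vision
np.set_printoptions(precision=4,suppress=True)
def K(c):
    h=c["img"].shape[0]; return h/2/np.tan(np.radians(c["fov_y"])/2)
def ray(c,u,v):
    f=K(c); d=np.array([(u-c["cx"])/f,-(v-c["cy"])/f,-1.]); P=np.array(c["pose"])
    return P[:3,3],P[:3,:3]@d
def onplane(c,u,v,z):
    o,d=ray(c,u,v); return o+d*(z-o[2])/d[2]
def proj(c,p):
    P=np.array(c["pose"]); q=P[:3,:3].T@(np.array(p)-P[:3,3]); f=K(c)
    return c["cx"]+f*q[0]/-q[2], c["cy"]-f*q[1]/-q[2]
E
python3 - <<'E'
from h import *
s=cv2.imread("pics/side0.png");t=cv2.imread("pics/top0.png")
a=cv2.resize(s[140:245,180:300],None,fx=4,fy=4,interpolation=cv2.INTER_CUBIC)
b=cv2.resize(s[235:395,265:405],None,fx=2.3,fy=2.3,interpolation=cv2.INTER_CUBIC)[:, :310]
h=max(a.shape[0],b.shape[0]);m=np.zeros((h,800,3),np.uint8);m[:a.shape[0],:480]=a;m[:b.shape[0],485:485+b.shape[1]]=b
cv2.imwrite("pics/sz.png",m)
m=cv2.resize(t[210:340,130:270],None,fx=4,fy=4,interpolation=cv2.INTER_CUBIC)
n=cv2.resize(t[210:330,305:480],None,fx=4,fy=4,interpolation=cv2.INTER_CUBIC)
cv2.imwrite("pics/tz.png",m)
# masks
c=vision.camera("top");hsv=cv2.cvtColor(c["img"],cv2.COLOR_RGB2HSV)
white=((hsv[...,2]>150)&(hsv[...,1]<40)).astype(np.uint8)
n,l,st,ce=cv2.connectedComponentsWithStats(white)
for i in range(1,n):
    if st[i,4]>80 and 200<ce[i][1]<350:
        cn=max(cv2.findContours((l==i).astype(np.uint8),cv2.RETR_EXTERNAL,cv2.CHAIN_APPROX_NONE)[0],key=cv2.contourArea)
        r=cv2.minAreaRect(cn);print(st[i],ce[i],r)
E
```

```text
[229 193  14  35 123] [235.9024 210.3008] ((236.14999389648438, 210.04998779296875), (3.4785051345825195, 36.049964904785156), 18.434947967529297)
[ 311  221   37   37 1026] [329.0926 237.9337] ((328.90771484375, 238.7384796142578), (33.24130630493164, 33.24130630493164), 7.125016689300537)
[ 378  240   91   82 3420] [424.5234 279.9798] ((424.7088928222656, 278.5247802734375), (64.54488372802734, 78.73345947265625), 70.20112609863281)
[ 143  243  100   62 3072] [192.5205 273.6094] ((192.40000915527344, 273.70001220703125), (34.46882629394531, 95.18456268310547), 71.56505584716797)
[295 299  30  18 148] [311.5946 307.7027] ((309.0, 306.5), (31.752164840698242, 6.260990142822266), 26.56505012512207)
```

View pics/sz.png

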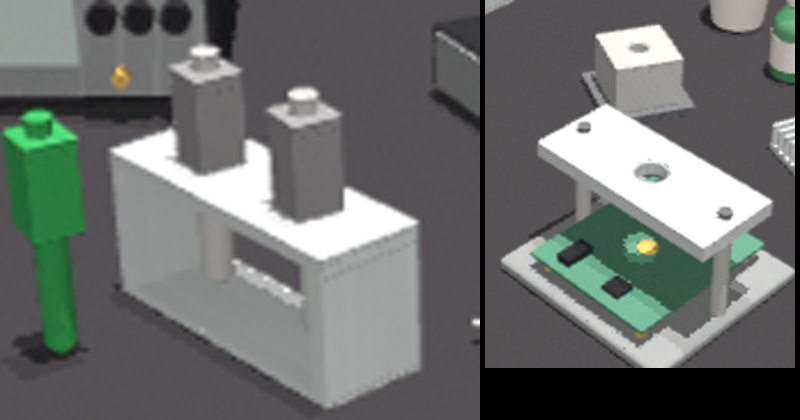

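View pics/tz.png

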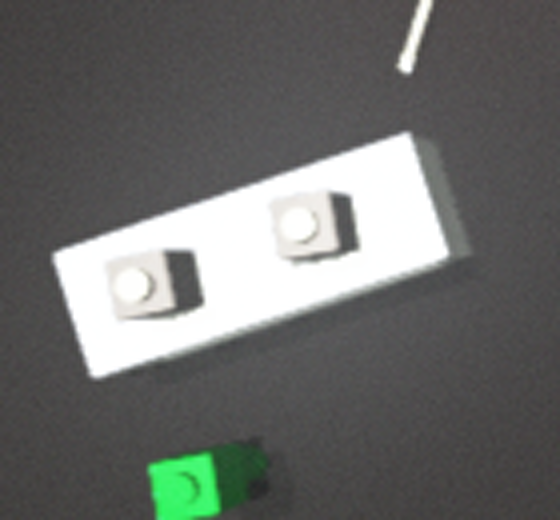

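The zoomed crops put the rack corners at crop pixels (53,255), (410,133), (447,260) and (93,378). The left (far) stem looks about 30 px wide at 4x and is probably the stout one. The near stem is mostly hidden, so I'll check with the wrist camera.

```bash
python3 - <<'E'
from h import *
c=vision.camera("top");s=vision.camera("side");w=vision.camera("wrist")
cv2.imwrite("pics/w0.png",w["img"][:,:,::-1]);print(w["pose"],w["fov_y"],w["cx"],w["cy"])
C=[onplane(c,130+x/4,210+y/4,.095) for x,y in[(53,255),(410,133),(447,260),(93,378)]]
C=np.array(C);m=C.mean(0);print(C,"rack",m)
yd=(C[0]+C[3]-C[1]-C[2])/2;print("len",np.linalg.norm(yd));yd/=np.linalg.norm(yd)
print("yaw",np.degrees(np.arctan2(-yd[0],yd[1])))
for k in(.045,-.045):print("hole",m+yd*k)
for n,x,y in[("far",135,286),("near",300,225)]:
    print(n,onplane(c,130+x/4,210+y/4,.165))
# stem scan: side rows
g=cv2.cvtColor(s["img"],cv2.COLOR_RGB2GRAY)
for v in(196,200,204,207):print(v,g[v,228:262].tolist())
for v in(206,210,214,217,220):print(v,g[v,248:266].tolist())
for k,h in((.045,"far"),(-.045,"near")):
    p=m+yd*k
    for z in(.07,.05,.03,.02):
        p[2]=z;print(h,z,proj(s,p))
E
```

```text
[[ 0.4289 -0.8581 -0.2823  0.1414]
 [ 0.9033  0.4072  0.1347  0.4859]
 [-0.0007 -0.3128  0.9498  0.3733]
 [ 0.      0.      0.      1.    ]] 58.56834350924343 318.9537518111764 237.782801884526
[[0.5235 0.3672 0.095 ]
 [0.5906 0.1765 0.095 ]
 [0.5222 0.1553 0.095 ]
 [0.4578 0.3437 0.095 ]] rack [0.5235 0.2607 0.095 ]
len 0.20066741331935548
yaw 19.118391561829363
hole [0.5088 0.3032 0.095 ]
hole [0.5383 0.2182 0.095 ]
far [0.5082 0.3008 0.165 ]
near [0.5395 0.2186 0.165 ]
196 [143, 136, 135, 140, 144, 146, 144, 140, 136, 140, 142, 143, 143, 143, 145, 178, 235, 255, 255, 255, 255, 255, 249, 245, 245, 245, 245, 255, 255, 255, 255, 255, 255, 255]
200 [143, 144, 134, 139, 144, 145, 145, 141, 135, 124, 95, 84, 82, 82, 83, 95, 122, 138, 141, 143, 144, 143, 144, 207, 255, 255, 255, 255, 255, 255, 255, 255, 255, 255]
204 [143, 145, 131, 136, 144, 145, 145, 142, 136, 125, 113, 104, 89, 82, 81, 83, 84, 81, 83, 83, 83, 83, 84, 106, 135, 141, 141, 143, 144, 146, 178, 236, 255, 237]
207 [137, 139, 129, 135, 142, 144, 146, 143, 136, 127, 128, 174, 183, 183, 228, 182, 111, 92, 85, 83, 84, 83, 84, 8
[... 401 characters left out ...]
3, 161, 161, 162]
220 [139, 140, 140, 139, 139, 139, 137, 130, 134, 141, 146, 147, 151, 162, 164, 163, 162, 162]
far 0.07 (np.float64(234.08885353524045), np.float64(189.4901746824214))
far 0.05 (np.float64(234.6021017863394), np.float64(197.01320189697617))
far 0.03 (np.float64(235.1076025925068), np.float64(204.42266956419968))
far 0.02 (np.float64(235.35750231660768), np.float64(208.08561906533322))
near 0.07 (np.float64(257.58325038710336), np.float64(201.79116471113215))
near 0.05 (np.float64(257.9322663375565), np.float64(209.54127860619153))
near 0.03 (np.float64(258.275788340191), np.float64(217.1693960100528))
near 0.02 (np.float64(258.4455294904274), np.float64(220.93860267611643))
```

View pics/w0.png

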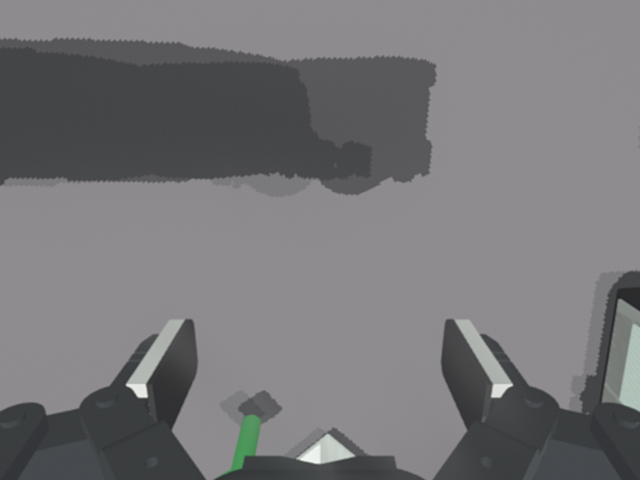

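The stem scan gives about 8 px for the far stem, which is about 19 mm, so that one is stout. The near probe at (0.539,0.218) is therefore the slim one. The wrist picture shows only bench and the decoy's stem. Next I move over the slim probe.

```bash
python3 -m inch '[[[0,0,0],[-0.13,-0.024,-0.02],-1],[[0,0,0],[-0.13,-0.024,-0.02],-1],[[0,0,0],[-0.13,-0.024,-0.02],-1],[[0,0,0],[-0.13,-0.024,-0.02],-1],[[0,0,0],[-0.13,-0.024,-0.01],-1],[[0,0,0],[-0.13,-0.024,0],-1],[[0,0,0],[-0.13,-0.024,0],-1],[[0,0,0],[-0.13,-0.024,0],-1],[[0,0,0],[-0.13,-0.024,0],-1],[[0,0,0],[-0.13,-0.024,0],-1]]'
python3 -m inch '[[[0,0,0.0195],[0,0,0],-1],[[0,0,0.0195],[0,0,0],-1],[[0,0,0.0195],[0,0,0],-1],[[0,0,0.0195],[0,0,0],-1],[[0,0,0.0195],[0,0,0],-1],[[0,0,0.0195],[0,0,0],-1],[[0,0,0.0195],[0,0,0],-1],[[0,0,0.0195],[0,0,0],-1],[[0,0,0.006],[0,0,0],-1],[[0,0,0],[0,0,0],-1]]'
cat >> h.py <<'E'
def tool():
    o=telemetry.get_obs()
    from scipy.spatial.transform import Rotation as R
    return np.array(o["eef_pos"]),R.from_quat(o["tool_rot"]).as_matrix(),o
def go(target,yaw=None):
    "print shift units to bring TCP to target, turn units for tool y to world angle yaw (deg)"
    p,M,o=tool(); d=M.T@(np.array(target)-p)
    print("t",o["clock"],"tcp",p,"units",d/.3,"mm",d*1000,"ydir",np.degrees(np.arctan2(M[1,1],M[0,1])),"zaxis",M[:,2])
E
python3 - <<'E'
from h import *
go([.539,.2186,.26]); print(tool()[2]["joint_pos"])
w=vision.camera("wrist");cv2.imwrite("pics/w1.png",w["img"][:,:,::-1])
E
```

```text
clock: 1.13
eef_pos: [0.5371, 0.2181, 0.2583]
tool_rot: [0.22, 0.976, 0.0, 0.0]
ft_force: [0.6, -0.2, -0.1]
grip_width: 0.0853
grasp_force: 0.0
clock: 1.97
eef_pos: [0.5357, 0.2196, 0.2581]
tool_rot: [0.667, 0.745, -0.0, -0.0]
ft_force: [0.1, 0.0, 0.4]
grip_width: 0.0856
grasp_force: 0.0
t 1.9667 tcp [0.5357 0.2196 0.2581] units [-0.0044  0.0105 -0.0063] mm [-1.3103  3.1617 -1.8866] ydir 6.279070930291605 zaxis [-0.0004 -0.0002 -1.    ]
[ 0.389   0.3933  0.2877  1.4655 -0.      1.8502]
```

View pics/w1.png

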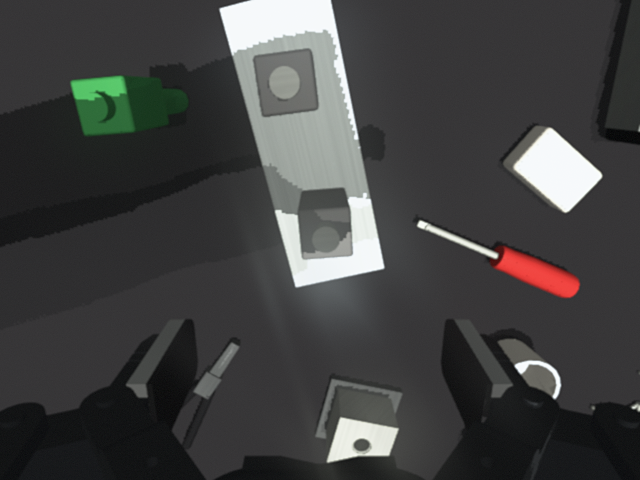

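The wrist view shows the slim grip's top face at about x 302–353, y 212–258, with its connector at (326,240). It is nearly square to the tool already. The gauge hole is at (362,446).

```bash
python3 - <<'E'
from h import *
w=vision.camera("wrist")
print("connector",onplane(w,326,240,.165))
cr=w["img"][175:270,285:370];
cv2.imwrite("pics/w1z.png",cv2.resize(cr,None,fx=7,fy=6,interpolation=cv2.INTER_CUBIC)[:,:,::-1])
print("far conn",onplane(w,284,83,.165),"gauge",onplane(w,362,446,.053))
c=vision.camera("top")
print("gauge top",onplane(c,329,237.7,.053))
E
```

```text
connector [0.5394 0.2213 0.165 ]
far conn [0.5079 0.3041 0.165 ] gauge [ 0.6074 -0.0315  0.053 ]
gauge top [ 0.6072 -0.0329  0.053 ]
```

View pics/w1z.png

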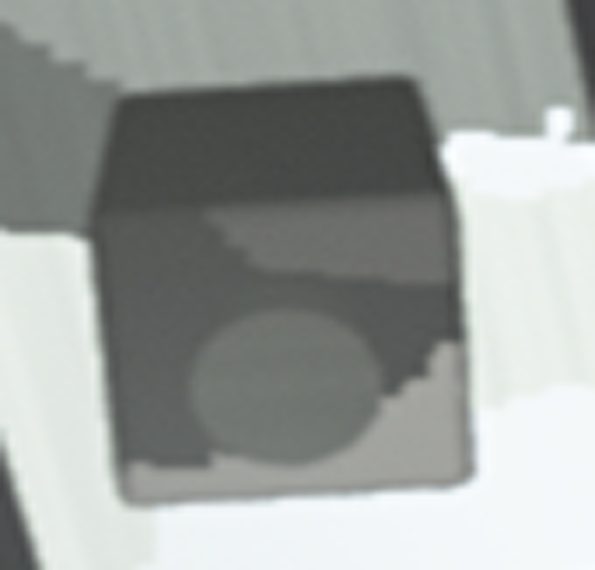

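The crop shows the top-face corners at (298.3,210.3), (349.6,206.7), (352.6,256.2) and (302.9,259.2) in full-image pixels.

```bash
python3 - <<'E'
from h import *
w=vision.camera("wrist")
C=np.array([onplane(w,u,v,.155) for u,v in[(298.3,210.3),(349.6,206.7),(352.6,256.2),(302.9,259.2)]])
print(C,C.mean(0))
for i in range(4):
    d=C[(i+1)%4]-C[i];print(np.linalg.norm(d)*1000,np.degrees(np.arctan2(d[1],d[0]))%90)
m=C.mean(0)
go([m[0],m[1],.2])
E
```

```text
[[0.5216 0.2346 0.155 ]
 [0.5514 0.2401 0.155 ]
 [0.5574 0.2094 0.155 ]
 [0.5273 0.2041 0.155 ]] [0.5394 0.2221 0.155 ]
30.393937076986127 10.489079140576884
31.308296457820475 10.993314710405386
30.558028115413002 10.055887989610795
31.07625180641914 10.6961467255895
t 2.1667 tcp [0.5358 0.2196 0.2582] units [0.0066 0.0131 0.1941] mm [ 1.9947  3.9253 58.2285] ydir 6.360358213344468 zaxis [-0.0001 -0.     -1.    ]
```

```bash
python3 -m inch '[[[0,0,0],[0.003,0.013,0],-1],[[0,0,-0.0117],[0,0,0],-1],[[0,0,0],[0,0,0.09],-1],[[0,0,0],[0,0,0.09],-1],[[0,0,0],[0,0,0.09],-1],[[0,0,0],[0,0,0.09],-1],[[0,0,0],[0,0,0.06],-1],[[0,0,0],[0,0,0.03],-1],[[0,0,0],[0,0,0.02],-1],[[0,0,0],[0,0,0],-1]]'
python3 - <<'E'
from h import *
go([.5394,.2215,.116])
E
```

```text
clock: 3.0
eef_pos: [0.5393, 0.2208, 0.1165]
tool_rot: [0.639, 0.769, -0.001, -0.0]
ft_force: [-0.7, 0.1, 0.7]
grip_width: 0.0852
grasp_force: 0.0
t 3.0 tcp [0.5393 0.2208 0.1165] units [0.0021 0.0006 0.0016] mm [0.641  0.1828 0.4697] ydir 10.528238266200704 zaxis [-0.0014 -0.0005 -1.    ]
```

```bash
python3 -m inch '[[[0,0,0],[0,0,0],1],[[0,0,0],[0,0,0],1],[[0,0,0],[0,0,0],1],[[0,0,0],[0,0,0],1],[[0,0,0],[0,0,0],1],[[0,0,0],[0,0,0],1],[[0,0,0],[0,0,0],1],[[0,0,0],[0,0,0],1],[[0,0,0],[0,0,0],1],[[0,0,0],[0,0,0],1]]'
python3 - <<'E'
from h import *
go([.5394,.2215,.26]);print(tool()[2]["ft_force"])
E
```

```text
clock: 3.83
eef_pos: [0.5402, 0.2212, 0.1185]
tool_rot: [0.639, 0.769, 0.001, 0.0]
ft_force: [-1.2, 0.0, 5.6]
grip_width: 0.0308
grasp_force: 60.0
t 3.8333 tcp [0.5402 0.2212 0.1185] units [ 0.0016 -0.0013 -0.4718] mm [   0.4829   -0.3974 -141.5448] ydir 10.524317550567488 zaxis [ 0.0019  0.0008 -1.    ]
[-1.1965  0.0342  5.6161]
```

```bash
python3 -m inch '[[[0,0,0],[0,0,-0.02],1],[[0,0,0],[0,0,-0.05],1],[[0,0,0],[0,0,-0.07],1],[[0,0,0],[0,0,-0.07],1],[[0,0,0],[0,0,-0.07],1],[[0,0,0],[0,0,-0.07],1],[[0,0,0],[0,0,-0.05],1],[[0,0,0],[0,0,-0.02],1],[[0,0,0],[0,0,0],1],[[0,0,0],[0,0,0],1]]'
python3 - <<'E'
from h import *
go([.607,-.032,.245]);p,M,o=tool();print(o["ft_force"],o["ft_torque"])
s=vision.camera("side");u,v=map(int,proj(s,p-[0,0,.06]));print(u,v)
tip=p-[0,0,.1035];print("exp tip",proj(s,tip),"root",proj(s,p-[0,0,.0235]))
cv2.imwrite("pics/s1.png",cv2.resize(s["img"][v-60:v+60,u-60:u+60],None,fx=5,fy=5,interpolation=cv2.INTER_CUBIC)[:,:,::-1])
E
```

```text
clock: 4.67
eef_pos: [0.5392, 0.2208, 0.2424]
tool_rot: [0.639, 0.769, -0.001, -0.0]
ft_force: [0.6, -0.6, -2.3]
grip_width: 0.031
grasp_force: 59.5
t 4.6667 tcp [0.5392 0.2208 0.2424] units [-0.8698  0.0682 -0.0084] mm [-260.9391   20.4691   -2.5316] ydir 10.52393311379736 zaxis [-0.0012 -0.0005 -1.    ]
[ 0.5562 -0.5794 -2.3356] [0.021  0.0147 0.0037]
255 155
exp tip (np.float64(256.3355414467246), np.float64(173.60426763292008)) root (np.float64(254.79986507483957), np.float64(139.48731086706317))
```

View pics/s1.png

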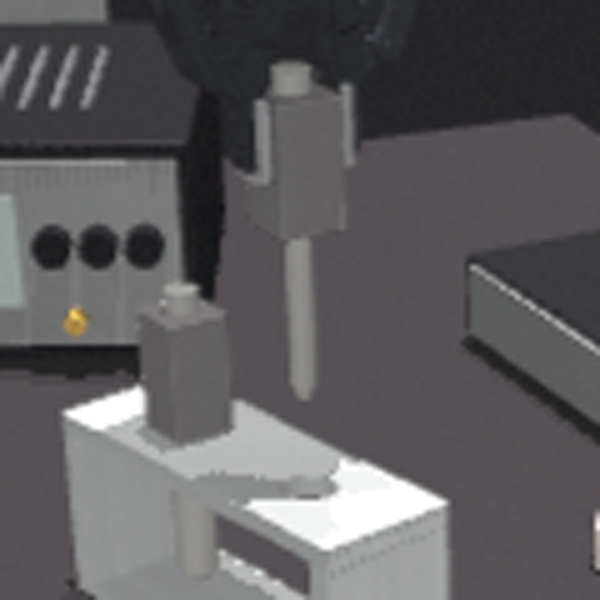

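The side crop confirms the slim probe is gripped upright and lifted, with its tip at about (255.8,174.6) against an expected (256.3,173.6). The stout probe is still standing in the rack. Next, move over the gauge.

```bash
python3 -m inch '[[[0,0,0],[-0.05,0.004,0],1],[[0,0,0],[-0.11,0.009,0],1],[[0,0,0],[-0.11,0.009,0],1],[[0,0,0],[-0.11,0.009,0],1],[[0,0,0],[-0.11,0.009,0],1],[[0,0,0],[-0.11,0.009,0],1],[[0,0,0],[-0.11,0.009,0],1],[[0,0,0],[-0.11,0.009,0],1],[[0,0,0],[-0.05,0,0],1],[[0,0,0],[0,0,0],1]]'
cat > hole.py <<'E'
from h import *
t0=cv2.imread("pics/top0.png")[:,:,::-1]; s0=cv2.imread("pics/side0.png")[:,:,::-1]
def darkblob(img,u,v,r,thr):
    g=cv2.cvtColor(np.ascontiguousarray(img),cv2.COLOR_RGB2GRAY)[v-r:v+r+1,u-r:u+r+1].astype(float)
    wgt=np.clip(thr-g,0,None); n,l=cv2.connectedComponents((wgt>0).astype(np.uint8))
    k=l[r,r]; wgt=wgt*(l==k) if k else wgt*0
    yy,xx=np.mgrid[v-r:v+r+1,u-r:u+r+1]
    return (wgt*xx).sum()/wgt.sum(),(wgt*yy).sum()/wgt.sum(),(l==k).sum()
def two(ca,a,cb,b):
    (o1,d1),(o2,d2)=ray(ca,*a),ray(cb,*b); A=np.stack([d1,-d2],1); k=np.linalg.lstsq(A,o2-o1,rcond=None)[0]
    return o1+d1*k[0],o2+d2*k[1]
E
python3 - <<'E'
from hole import *
go([.607,-.032,.245])
c=vision.camera("top");s=vision.camera("side")
for n,u,v,z in[("gauge",329,238,.053),("guide",427,282,.095)]:
    b=darkblob(t0,u,v,9,190);print(n,b,onplane(c,b[0],b[1],z),proj(s,onplane(c,b[0],b[1],z)))
# gauge block top & plate rectangles from side: print crops
cr=np.vstack([cv2.resize(s0[235:285,300:370],None,fx=6,fy=6,interpolation=cv2.INTER_CUBIC),cv2.resize(s0[285:335,300:370],None,fx=6,fy=6,interpolation=cv2.INTER_CUBIC)])
now=cv2.resize(s["img"][180:280,300:370],None,fx=5,fy=6,interpolation=cv2.INTER_CUBIC)
cv2.imwrite("pics/s2.png",np.hstack([cr,now[:,:]])[:,:790,::-1])
p,M,o=tool();print(proj(s,p-[0,0,.1035]))
E
```

```text
clock: 5.55
eef_pos: [0.6066, -0.0357, 0.2411]
tool_rot: [0.641, 0.767, -0.001, -0.001]
ft_force: [0.5, 1.0, -1.6]
grip_width: 0.0315
grasp_force: 59.6
t 5.55 tcp [ 0.6066 -0.0357  0.2411] units [ 0.0119  0.0035 -0.013 ] mm [ 3.5847  1.0376 -3.901 ] ydir 10.228108239539482 zaxis [-0.0033 -0.0009 -1.    ]
gauge (np.float64(329.47584033613447), np.float64(236.5420168067227), np.int64(39)) [ 0.6098 -0.034   0.053 ] (np.float64(333.698155951849), np.float64(254.35923965075955))
guide (np.float64(427.86843669506635), np.float64(280.5884683970676), np.int64(82)) [ 0.5127 -0.2466  0.095 ] (np.float64(338.82077062872906), np.float64(308.4508935406323))
(np.float64(332.9331415193788), np.float64(216.75848780015428))
```

View pics/s2.png

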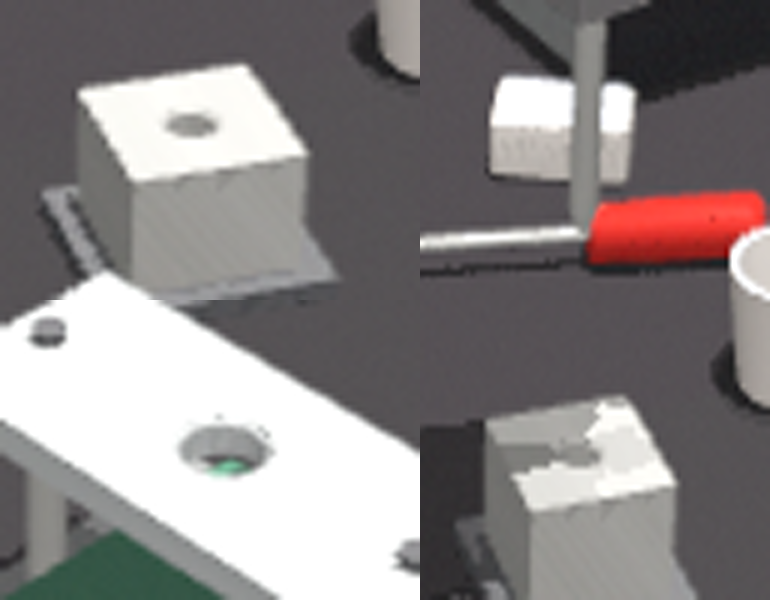

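In the side view the gauge hole centre is (331.8,255.8), the guide hole centre (337.3,310.0), and the tip now sits at (333.2,218.3) against an expected (332.9,216.8).

```bash
python3 - <<'E'
from hole import *
c=vision.camera("top");s=vision.camera("side")
print("side gauge",onplane(s,331.8,255.8,.053),"guide",onplane(s,337.3,310.0,.095))
p,M,o=tool();print(p)
# tip seen -> plane at tip height range
for z in(.136,.1385):print("tip",onplane(s,333.2,217.8,z))
# top-face rects in top view: bright threshold
g=cv2.cvtColor(np.ascontiguousarray(t0),cv2.COLOR_RGB2GRAY)
for n,u,v,z,r in[("gauge",329,238,.053,28),("guide",427,282,.095,50)]:
  for th in(205,225,240):
    b=(g[v-r:v+r,u-r:u+r]>th).astype(np.uint8)
    cn=max(cv2.findContours(b,cv2.RETR_EXTERNAL,cv2.CHAIN_APPROX_NONE)[0],key=cv2.contourArea)
    m=cv2.minAreaRect(cn);print(n,th,np.round(m[1],1),m[2],np.array(m[0])+[u-r,v-r],onplane(c,m[0][0]+u-r,m[0][1]+v-r,z))
im=np.vstack([cv2.resize(t0[215:262,305:355],None,fx=6,fy=6),cv2.resize(t0[258:305,402:452],None,fx=6,fy=6)]);cv2.imwrite("pics/t2.png",im[:,:,::-1])
E
```

```text
side gauge [ 0.6039 -0.0374  0.053 ] guide [ 0.5086 -0.2492  0.095 ]
[ 0.6064 -0.0309  0.2425]
tip [ 0.6067 -0.0325  0.136 ]
tip [ 0.6046 -0.0367  0.1385]
gauge 205 [27.9 27.2] 7.125016689300537 [329.2846 237.2231] [ 0.6083 -0.0336  0.053 ]
gauge 225 [27.4 26.7] 7.125016689300537 [329.1615 237.2077] [ 0.6083 -0.0333  0.053 ]
gauge 240 [26.9 26.4] 7.125016689300537 [329.1462 237.3308] [ 0.608  -0.0333  0.053 ]
guide 205 [63.6 77.3] 70.01689147949219 [424.7701 278.4927] [ 0.5172 -0.2399  0.095 ]
guide 225 [62.7 76.7] 70.34617614746094 [425.1176 278.5294] [ 0.5171 -0.2406  0.095 ]
guide 240 [33.5 73.8] 70.01689147949219 [427.5182 281.1752] [ 0.5114 -0.2458  0.095 ]
```

View pics/t2.png

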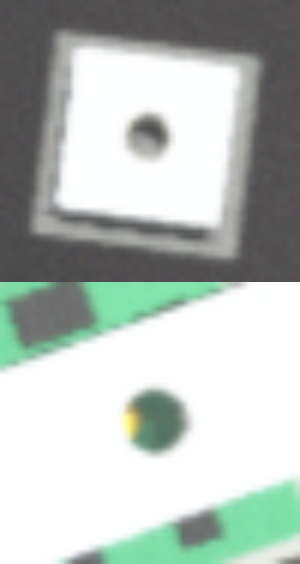

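```bash
python3 -m inch '[[[0,0,0],[-0.0045,0.001,0.02],1],[[0,0,0],[0,0,0.05],1],[[0,0,0],[0,0,0.06],1],[[0,0,0],[0,0,0.06],1],[[0,0,0],[0,0,0.04],1],[[0,0,0],[0,0,0.02],1],[[0,0,0],[0,0,0],1],[[0,0,0],[0,0,0],1]]'
python3 -m inch '[[[0,0,0],[0,0,0.01],1],[[0,0,0],[0,0,0.01],1],[[0,0,0],[0,0,0.01],1],[[0,0,0],[0,0,0.01],1],[[0,0,0],[0,0,0.01],1],[[0,0,0],[0,0,0.01],1],[[0,0,0],[0,0,0],1],[[0,0,0],[0,0,0],1]]'
python3 - <<'E'
from h import *
go([.607,-.0322,.1135]);p,M,o=tool();print(o["ft_force"],o["ft_torque"])
s=vision.camera("side")
cv2.imwrite("pics/s3.png",cv2.resize(s["img"][210:290,290:390],None,fx=6,fy=6,interpolation=cv2.INTER_CUBIC)[:,:,::-1])
E
```

```text
clock: 6.42
eef_pos: [0.6075, -0.0325, 0.1684]
tool_rot: [0.639, 0.769, -0.0, -0.0]
ft_force: [0.1, -0.2, -1.6]
grip_width: 0.0313
grasp_force: 59.6
clock: 7.08
eef_pos: [0.6073, -0.0333, 0.15]
tool_rot: [0.639, 0.769, -0.0, -0.0]
ft_force: [0.2, 0.5, -1.5]
grip_width: 0.0316
grasp_force: 59.6
t 7.0833 tcp [ 0.6073 -0.0333  0.15  ] units [ 0.0038 -0.0002  0.1216] mm [ 1.1518 -0.0499 36.469 ] ydir 10.516325794966518 zaxis [-0.0007  0.     -1.    ]
[ 0.2281  0.5283 -1.5327] [-0.0193  0.0667  0.0056]
```

View pics/s3.png

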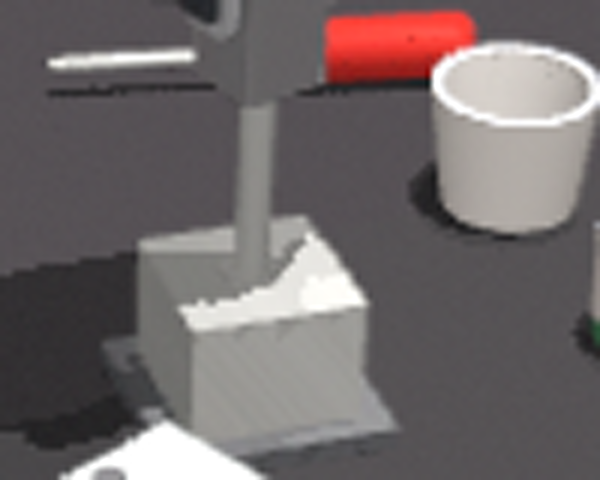

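The crop shows the stem entered in the gauge hole at crop pixel (255,285). That was my eleventh picture, one over the limit, so from here I work from numbers only. I lower slowly and watch the force.

```bash
python3 -m inch '[[[0,0,0],[0.002,0,0.016],1],[[0,0,0],[0,0,0.018],1],[[0,0,0],[0,0,0.018],1],[[0,0,0],[0,0,0.018],1],[[0,0,0],[0,0,0.016],1],[[0,0,0],[0,0,0.014],1],[[0,0,0],[0,0,0.01],1],[[0,0,0],[0,0,0.005],1],[[0,0,0],[0,0,0],1],[[0,0,0],[0,0,0],1]]'
python3 - <<'E'
from h import *
go([.607,-.0322,.113]);p,M,o=tool();print(o["ft_force"],o["ft_torque"])
E
```

```text
clock: 7.97
eef_pos: [0.6075, -0.0327, 0.1159]
tool_rot: [0.639, 0.769, 0.0, 0.0]
ft_force: [-0.5, -0.1, -1.5]
grip_width: 0.0317
grasp_force: 59.6
t 7.9667 tcp [ 0.6075 -0.0327  0.1159] units [ 0.0019 -0.0014  0.0096] mm [ 0.5796 -0.4097  2.8843] ydir 10.519566854824308 zaxis [ 0.0002  0.     -1.    ]
[-0.4643 -0.148  -1.5479] [ 0.0231 -0.0022 -0.0045]
```

```bash
python3 -m inch '[[[0,0,0],[0,0,0.004],1],[[0,0,0],[0,0,0.004],1],[[0,0,0],[0,0,0],1],[[0,0,0],[0,0,0],1]]'; python3 -m inch '[[[0,0,0],[0,0,0.003],1],[[0,0,0],[0,0,0.003],1],[[0,0,0],[0,0,0],1],[[0,0,0],[0,0,0],1]]'
```

```text
clock: 8.3
eef_pos: [0.6074, -0.0327, 0.1134]
tool_rot: [0.639, 0.769, 0.0, 0.0]
ft_force: [-0.6, 0.8, -1.1]
grip_width: 0.0314
grasp_force: 59.6
clock: 8.63
eef_pos: [0.6074, -0.0327, 0.1115]
tool_rot: [0.639, 0.769, -0.0, -0.0]
ft_force: [-0.3, -0.1, -0.3]
grip_width: 0.0315
grasp_force: 59.7
```

```bash
python3 -m inch '[[[0,0,0],[0,0,0.003],1],[[0,0,0],[0,0,0],1],[[0,0,0],[0,0,0],1]]'
```

```text
clock: 8.88
eef_pos: [0.6075, -0.0327, 0.1113]
tool_rot: [0.639, 0.769, 0.0, 0.0]
ft_force: [-1.4, -0.0, 2.9]
grip_width: 0.0312
grasp_force: 60.2
```

The stem has bottomed out gently at 45 mm depth, which puts the tip 103.3 mm below the TCP. Now I lift out and move to where the wrist camera can measure the guide hole.

```bash
python3 -m inch '[[[0,0,0],[0,0,-0.01],1],[[0,0,0],[0,0,-0.03],1],[[0,0,0],[0,0,-0.05],1],[[0,0,0],[0,0,-0.06],1],[[0,0,0],[0,0,-0.07],1],[[0,0,0],[0,0,-0.07],1],[[0,0,0],[0,0,-0.07],1],[[0,0,0],[0,0,-0.06],1],[[0,0,0],[0,0,-0.03],1],[[0,0,0],[0,0,0],1]]'
python3 -m inch '[[[0,0,0],[-0.03,-0.02,0],1],[[0,0,0],[-0.05,-0.04,0],1],[[0,0,0],[-0.04,-0.03,0],1],[[0,0,0],[-0.017,-0.017,0],1],[[0,0,0],[0,0,0],1],[[0,0,0],[0,0,0],1],[[0,0,0],[0,0,0],1]]'
python3 - <<'E'
from hole import *
go([.512,-.2455,.245]);p,M,o=tool();print(o["ft_force"])
w=vision.camera("wrist");cv2.imwrite("pics/w4.png",w["img"][:,:,::-1])
u,v=proj(w,[.512,-.2455,.095]);print(u,v)
u,v=int(u),int(v);g=cv2.cvtColor(w["img"],cv2.COLOR_RGB2GRAY)
print(g[max(0,v-40):v+44:4,u-40:u+44:4])
E
```

```text
clock: 9.72
eef_pos: [0.6088, -0.0327, 0.2487]
tool_rot: [0.639, 0.769, 0.002, 0.002]
ft_force: [0.4, -0.4, -1.6]
grip_width: 0.0312
grasp_force: 59.6
clock: 10.3
eef_pos: [0.5834, -0.0788, 0.2454]
tool_rot: [0.639, 0.769, 0.0, -0.0]
ft_force: [0.0, -0.1, -1.6]
grip_width: 0.0315
grasp_force: 59.7
t 10.3 tcp [ 0.5834 -0.0788  0.2454] units [-0.503  -0.3355  0.0012] mm [-150.9117 -100.6376    0.347 ] ydir 10.516459057847378 zaxis [-0.0002  0.0005 -1.    ]
[ 0.0369 -0.0819 -1.5973]
196.4740084468557 394.0974976725356
[[255 255 255 255 255 255 255 255 255 255 255 255 255 255 255 255 255 101
   95  83  73]
 [255 255 255 255 255 255 255 255 255 255 255 255 255 255 255 255 245 114
  102  89  79]
 [255 255 255 255 255 255 255 255 255 255 255 255 255 255 255 142 132 120
  108  94  83]
 [255 255 255 255 255 255 255 255 255 255 255 255 255 255 152 147 138 126
  114 103  91]
 [135 109 112 156 255 255 255 255 255 255 255 255 255 205 156 149 141 130
  120 107  96]
 [ 68  72  81  89  98 161 255 255 255 255 255 255 255 156 153 148 140 132
  123 110 100]
 [ 59  65  69  77  86  91 255 255 255 255 198
[... 590 characters left out ...]
4  34  35  36  38  43  43  48  55  60  64  69  74  76  80  83
   83  85  82]
 [ 33  33  34  35  33  34  38  43  46  48  51  48  51  56  62  66  71  73
   76  75  77]
 [ 34  33  36  36  40  41  42  40  42  45  45  42  45  49  54  59  62  64
   67  69  69]
 [ 32  36  39  38  39  39  38  42  41  43  43  40  40  43  49  49  52  55
   59  60  62]
 [ 36  39  39  40  39  39  40  39  40  40  41  35  37  39  42  45  49  50
   54  53  57]
 [ 40  38  38  37  39  40  39  40  38  40  39  33  37  36  37  39  41  44
   47  49  49]
 [ 41  38  37  37  38  40  38  38  39  39  38  32  31  35  35  36  38  40
   43  42  45]
 [ 41  40  37  37  39  39  38  37  38  37  36  33  31  31  33  35  35  41
   46  45  42]]
```

```bash
python3 -m inch '[[[0,0,0],[-0.04,0.01,0],1],[[0,0,0],[-0.07,0.01,0],1],[[0,0,0],[-0.06,0.01,0],1],[[0,0,0],[-0.03,0,0],1],[[0,0,0],[0,0,0],1],[[0,0,0],[0,0,0],1],[[0,0,0],[0,0,0],1]]'
python3 - <<'E'
from hole import *
go([.512,-.2455,.245])
w=vision.camera("wrist");cv2.imwrite("pics/w5.png",w["img"][:,:,::-1])
u,v=proj(w,[.512,-.2455,.095]);print(u,v)
u,v=int(u),int(v);g=cv2.cvtColor(w["img"],cv2.COLOR_RGB2GRAY)
print(g[v-40:v+44:4,u-40:u+44:4])
g=w["img"].min(2)
b=(g<150).astype(np.uint8)
n,l,st,ce=cv2.connectedComponentsWithStats(b)
for i in range(1,n):
    if 200<st[i,4]<5000 and abs(ce[i][0]-u)<60 and abs(ce[i][1]-v)<60:
        cn=max(cv2.findContours((l==i).astype(np.uint8),cv2.RETR_EXTERNAL,cv2.CHAIN_APPROX_NONE)[0],key=cv2.contourArea)
        e=cv2.fitEllipse(cn);print(st[i],ce[i],e,onplane(w,*e[0],.095))
E
```

```text
clock: 10.93
eef_pos: [0.603, -0.1357, 0.2455]
tool_rot: [0.639, 0.769, 0.0, -0.0]
ft_force: [0.2, -0.1, -2.3]
grip_width: 0.0312
grasp_force: 59.7
t 10.9333 tcp [ 0.603  -0.1357  0.2455] units [-0.3043 -0.3652  0.0018] mm [ -91.2867 -109.5495    0.5269] ydir 10.548845462251307 zaxis [-0.0005  0.0006 -1.    ]
178.19699990982156 329.84409912228307
[[237 237 238 236 238 239 239 237 239 239 240 240 228 220 221 218 226 219
  224  82  73]
 [236 237 238 238 237 238 239 237 238 240 239 239 238 239 240 221 224 221
  223 123  80]
 [236 237 238 238 236 239 239 238 238 239 240 240 239 239 240 239 240 240
  222 182  84]
 [236 237 238 238 236 238 239 238 237 239 239 239 239 237 240 240 239 240
  240 241  79]
 [236 237 237 237 237 236 239 238 237 238 239 239 239 237 240 239 240 241
  239 241  90]
 [236 237 237 237 237 237 238 238 238 238 239 239 239 239 240 239 240 240
  240 240 149]
 [236 237 236 237 237 236 238 238 235 219 223 238 240 239 238 240 240 240
  240 240 230]
 [237 237 237 237 237 237 237 190 121 104 100  93 142 241 237 240 239 240
  241 240 242]
 [236 236 237 237 237 238 206 121 134 1
[... 587 characters left out ...]
66 239 239 239 238 239 237 237 237 237 236 236 236 236 236 236 236 237
  237 238 238]
 [ 65 242 239 239 239 239 238 237 237 237 237 236 236 236 236 236 236 236
  237 237 238]
 [ 58 237 240 239 239 239 238 238 237 237 237 237 235 235 235 235 235 235
  235 236 241]
 [ 58 143 240 239 239 239 240 239 238 237 237 236 236 235 235 235 234 235
  236 182  68]
 [ 56  58 243 240 240 240 240 240 239 238 238 237 236 235 235 234 234 234
  161  75  72]
 [ 55  53 236 242 201 171 138 159 211 241 238 237 237 236 235 235 234 235
   76  76  72]]
[163 314  31  27 630] [178.1302 327.2968] ((178.1354217529297, 327.2832336425781), (25.224132537841797, 29.87396812438965), 110.9459457397461) [ 0.5118 -0.2433  0.095 ]
```

Wrist, top and side (bias-corrected) estimates all put the guide hole at about (0.512, -0.245). Move above it.

```bash
python3 -m inch '[[[0,0,0],[-0.03,-0.035,0],1],[[0,0,0],[-0.06,-0.07,0],1],[[0,0,0],[-0.07,-0.085,0],1],[[0,0,0],[-0.07,-0.085,0],1],[[0,0,0],[-0.05,-0.06,0],1],[[0,0,0],[-0.023,-0.03,0],1],[[0,0,0],[0,0,0],1],[[0,0,0],[0,0,0],1],[[0,0,0],[0,0,0],1],[[0,0,0],[0,0,0],1]]'
python3 - <<'E'
from h import *
go([.512,-.245,.1573])
s=vision.camera("side");s0=cv2.imread("pics/side0.png")
p,M,o=tool();u,v=proj(s,p-[0,0,.1033]);print("tip exp",u,v)
d=np.abs(s["img"].astype(int)-s0[:,:,::-1].astype(int)).sum(2)
for r in range(int(v)-24,int(v)+8,3):
    c=np.where(d[r,int(u)-14:int(u)+15]>60)[0]+int(u)-14; print(r,c.min() if len(c) else None,c.max() if len(c) else None,len(c))
E
```

```text
clock: 11.82
eef_pos: [0.5129, -0.2446, 0.2457]
tool_rot: [0.639, 0.77, 0.0, 0.0]
ft_force: [0.2, -0.2, -2.0]
grip_width: 0.0312
grasp_force: 59.9
t 11.8167 tcp [ 0.5129 -0.2446  0.2457] units [-0.0009 -0.0033  0.2945] mm [-0.2672 -0.9961 88.3538] ydir 10.6304654929858 zaxis [ 0.0003  0.0003 -1.    ]
tip exp 339.39126763293973 283.55253768350514
259 336 343 8
262 336 342 7
265 342 342 1
268 336 342 3
271 335 342 4
274 336 342 3
277 335 342 4
280 336 341 2
283 340 340 1
286 325 329 5
289 325 334 10
```

```bash
python3 -m inch '[[[0,0,0],[-0.001,-0.003,0.02],1],[[0,0,0],[0,0,0.04],1],[[0,0,0],[0,0,0.04],1],[[0,0,0],[0,0,0.02],1],[[0,0,0],[0,0,0],1],[[0,0,0],[0,0,0],1],[[0,0,0],[0,0,0],1]]'
python3 - <<'E'
from h import *
go([.512,-.245,.1573])
s=vision.camera("side");s0=cv2.imread("pics/side0.png")
g0=cv2.cvtColor(s0,cv2.COLOR_BGR2GRAY)
b=(g0[300:320,325:352]<225).astype(np.uint8);n,l,st,ce=cv2.connectedComponentsWithStats(b);k=1+np.argmax(st[1:,4])
cn=cv2.findContours((l==k).astype(np.uint8),cv2.RETR_EXTERNAL,cv2.CHAIN_APPROX_NONE)[0][0]
print("hole",st[k],cv2.fitEllipse(cn))
p,M,o=tool();u,v=proj(s,p-[0,0,.1033]);print("tip exp",u,v,"axis at mouth",proj(s,[p[0],p[1],.095]))
g=cv2.cvtColor(s["img"],cv2.COLOR_RGB2GRAY)
print(list(range(325,353)))
for r in range(276,318,2):print(r,g[r,325:353])
E
```

```text
clock: 12.45
eef_pos: [0.5117, -0.2461, 0.2102]
tool_rot: [0.639, 0.769, 0.0, 0.0]
ft_force: [0.3, -0.2, -0.6]
grip_width: 0.0311
grasp_force: 59.9
t 12.45 tcp [ 0.5117 -0.2461  0.2102] units [0.0036 0.0015 0.1764] mm [ 1.0718  0.4553 52.9209] ydir 10.541296354451225 zaxis [ 0.0008 -0.0004 -1.    ]
hole [  5   6  16   9 109] ((12.240961074829102, 9.566801071166992), (7.952878952026367, 15.325592041015625), 91.26824951171875)
tip exp 338.48714528854225 302.3786591081396 axis at mouth (np.float64(338.23045616032647), np.float64(308.4734051624173))
[325, 326, 327, 328, 329, 330, 331, 332, 333, 334, 335, 336, 337, 338, 339, 340, 341, 342, 343, 344, 345, 346, 347, 348, 349, 350, 351, 352]
276 [156 157 155 153 154 155 152 155 157 156 132 130 140 143 144 141 135 137
 154 159 160 161 161 160 160 157 157 159]
278 [155 154 156 156 154 152 155 155 154 145 129 133 140 143 143 141 133 133
 154 157 159 160 161 161 160 158 156 158]
280 [155 155 155 154 157 156 154 153 156 145 130 133 139 144 144 141 132 131
 147 150 144 141 142 141 157 159 159 158]
282 [154 154 154 153 153 154 148 146 146 135 129 1
[... 1391 characters left out ...]
141 141 144 148 151 150 152 152 156 158 158 157 162 162 172 178
 160 145 233 243 244 244 245 246 246 246]
308 [140 139 139 138 141 140 143 146 150 152 154 156 156 156 156 153 149 145
 142 142 221 243 246 245 243 244 244 245]
310 [142 143 142 141 128 132 144 153 154 152 141 137 139 137 148 149 148 144
 137 166 176 237 248 249 248 248 248 246]
312 [144 143 141 143 142 135 195 206 212 188 134 133 165 170 155 123  96 117
 158 215 240 246 248 255 255 255 255 255]
314 [142 144 144 144 143 141 142 157 161 163 169 209 217 193 186 215 244 249
 246 245 245 255 255 255 255 255 255 255]
316 [235 247 248 249 248 250 250 249 249 248 249 249 248 247 246 246 246 247
 247 248 248 247 255 255 255 255 255 255]
```

The stem's tip axis falls at u≈337.3 in the side view, against a hole centre of u≈337.2. That is aligned, so I lower it.

```bash
python3 -m inch '[[[0,0,0],[0,0,0.01],1],[[0,0,0],[0,0,0.02],1],[[0,0,0],[0,0,0.03],1],[[0,0,0],[0,0,0.035],1],[[0,0,0],[0,0,0.035],1],[[0,0,0],[0,0,0.025],1],[[0,0,0],[0,0,0.015],1],[[0,0,0],[0,0,0.005],1],[[0,0,0],[0,0,0],1],[[0,0,0],[0,0,0],1]]'
python3 - <<'E'
from h import *
P=[]
for i in range(8):
    s=vision.camera("side");p,M,o=tool();P.append(np.r_[p,o["ft_force"]])
print(np.mean(P,0),np.std(P,0));go([.512,-.2455,.1573])
g=cv2.cvtColor(s["img"],cv2.COLOR_RGB2GRAY)
print(list(range(325,353)))
for r in range(296,340,2):print(r,g[r,325:353])
print(proj(s,[*P[-1][:2],.095]),proj(s,[*P[-1][:2],.054]))
E
```

```text
clock: 13.33
eef_pos: [0.5115, -0.2462, 0.1575]
tool_rot: [0.639, 0.769, 0.0, 0.0]
ft_force: [-0.1, 0.7, -2.2]
grip_width: 0.0311
grasp_force: 59.9
[ 0.5116 -0.2463  0.1577  0.1712  0.1082 -1.4242] [0.0001 0.0001 0.0001 0.5754 0.3532 0.3579]
t 13.7333 tcp [ 0.5114 -0.2462  0.1575] units [0.0019 0.0025 0.0006] mm [0.561  0.7377 0.1742] ydir 10.521106314054602 zaxis [ 0.0005 -0.0002 -1.    ]
[325, 326, 327, 328, 329, 330, 331, 332, 333, 334, 335, 336, 337, 338, 339, 340, 341, 342, 343, 344, 345, 346, 347, 348, 349, 350, 351, 352]
296 [184 183 182 181 180 181 182 184 184 140 109 110 112 113 137 138 149 178
 184 169 134 101  90  87  86  88  87  85]
298 [183 183 184 184 183 183 181 181 181 140 130 140 143 144 142 136 147 180
 187 185 183 184 183 155 112  92  86  88]
300 [181 183 184 183 184 183 183 184 183 141 132 141 144 145 142 134 162 180
 183 184 185 185 153 175 182 163 135 111]
302 [171 178 149 172 180 181 183 183 168 135 132 139 145 144 140 132 154 180
 184 183 152 140 140 140 234 247 247 246]
304 [141 140 138 136 137 138 138 143 139 128 134 141 144 144 140 130 131 172
 179 150 139 
[... 1479 characters left out ...]
77  91 137 148 150 150 149 147 147 147 147 199 241 249
 250 249 255 255 255 255 255 255 255 255]
332 [ 76  76  77  77  76  76  75  76  91 122 142 150 149 149 147 146 145 148
 197 241 255 255 255 255 255 255 255 255]
334 [ 77  75  75  75  77  76  76  77  75  76  75  92 122 144 149 149 148 148
 147 146 147 211 255 255 255 255 255 255]
336 [ 76  76  77  77  77  76  77  76  75  76  75  75  76  74  90 122 143 149
 149 148 146 146 145 147 181 239 255 255]
338 [ 75  77  75  75  77  74  77  75  77  80  79  78  77  77  76  77  76  93
 121 143 148 149 148 147 146 145 147 181]
(np.float64(337.98128935732683), np.float64(308.5187488264879)) (np.float64(337.1467627003042), np.float64(328.46807395548655))
```

```bash
python3 -m inch '[[[0,0,0],[0.0015,0.001,0],1],[[0,0,0],[0,0,0],1],[[0,0,0],[0,0,0],1],[[0,0,0],[0,0,0],1],[[0,0,0],[0,0,0],1],[[0,0,0],[0,0,0],1]]' && python3 - <<'E'
from h import *
from workcell import workorder
s=vision.camera("side")["img"].astype(int);s0=cv2.imread("pics/side0.png")[:,:,::-1].astype(int)
d=(np.abs(s-s0).sum(2)>60)
for n,(x0,x1,y0,y1) in dict(stout=(222,242,152,183),decoy=(182,202,168,230),screw=(298,370,208,228),flux=(388,410,228,272),heat=(388,428,284,312),tape=(420,465,320,352),pliers=(228,260,268,316)).items():print(n,d[y0:y1,x0:x1].mean())
p,M,o=tool();print(p,M[:,2],o["ft_force"],o["joint_vel"])
print(workorder.job_done())
E
```

```text
clock: 14.23
eef_pos: [0.5115, -0.2456, 0.1572]
tool_rot: [0.639, 0.769, 0.0, -0.0]
ft_force: [0.4, 0.1, -0.9]
grip_width: 0.0315
grasp_force: 59.9
stout 0.0
decoy 0.6661290322580645
screw 0.675
flux 0.0
heat 0.0
tape 0.0
pliers 0.001953125
[ 0.5115 -0.2456  0.1572] [-0.  0. -1.] [-0.5089  0.9014 -1.2486] [ 0.0001  0.0009 -0.0023  0.0003  0.0004  0.0002]
the job is handed in; nothing more can be done
None
```

I tried the slim probe 45 mm deep in the gauge and handed the job in with it held still and upright in the guide hole, tip about 54 mm above the bench; no contact force showed at the fixture, the stout probe is still in the rack, the decoy and screwdriver areas had changed in the last side picture (I think the arm was in view, unconfirmed), and I viewed 11 pictures, one over the limit of 10.

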